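Take the reference beam out of its locked cradle and lay it on the bend fixture

TASK

Unlock the cradle: pull the red spring-pin handle up and turn it a quarter turn so that it rests in its notch and stays out by itself when let go. Then lift the free end of the steel reference beam over the yellow lip, draw the beam out endwise from under the housing, and lay it gently, without dropping it, flat across both rollers of the white bend fixture, between the cheeks and centred lengthwise. Leave the pin parked out, and do not disturb the jar, the weight or the screwdriver.

Things in the scene. Friction and masses are not known exactly. Their poses are not given: they have to be found in the camera images.
- cradle: Fixed storage cradle, grey base plate 300 x 84 mm, 10 mm thick. Origin: centre of its underside, on the bench; x runs along the beam to the yellow lip, the way the beam is drawn out; z up. The beam lies on two rests, tops 40 mm above the bench (back: inside the housing; front: x 112 to 132 mm, 40 mm wide). Between x = -70 and 112 mm both sides of the beam are free down to the base plate.
- lip_top (a point): Middle of the top of the yellow lip at the cradle's front end: x 134 to 144 mm in the cradle, 40 mm wide, top 53 mm above the bench, 13 mm above the rests. The beam cannot be lifted level over it, as the housing's roof is only 9 mm above the beam; its free end must be tilted up.
- roof_top (a point): Middle of the top of the aluminium housing over the beam's back end: x -142 to -70 mm in the cradle, 48 mm wide, top 71 mm above the bench, open towards the lip. Inside: 32 mm wide, roof underside 61 mm above the bench, end stop with its face at x = -134 mm. The spring pin stands on it at x = -90 mm, y = 0.
- pin_grip (a point): Centre of the red T-handle of the spring pin (36 mm long, 10 mm thick, 22 mm high), 120 mm above the bench when the pin is in. x lies along the handle's length: along the cradle when the pin is in. Below the handle is a dark slotted collar, 24 x 26 mm, top 94 mm high.
- lock_pin (a joint): Height of the spring pin, m: 0 = in (8 mm deep in the beam's hole), 0.028 = end of travel. It must be above 0.021 to be turned freely over the collar's shoulders; parked in the rest notch it reads 0.018, and its tip is then clear of the beam. A spring pulls it down with 4 N (in) to 8 N (fully out).
- pin_turn (a joint): Turn of the T-handle, rad: 0 = in line with the beam (cross-pin drops in the deep slot), +1.57 or -1.57 = across the beam (rests in the shallow notch, 3 mm deep). Either way round will do; positive is anticlockwise from above; stops at +-1.9. Turns easily when raised; held by the slot when in.
- beam_center (a point): Centre of the loose steel reference beam, 260 x 24 x 12 mm (length x width x height), about 0.2 kg, 46 mm above the bench when stored; also its balance point, marked by a blue band. x runs along the beam to its free end, at the lip when stored; z up. A 14 x 12 mm lock hole goes through it at x = -90 mm.
- beam_back (a point): Middle of the beam's back end face, 130 mm from its centre (under the housing when stored).
- beam_front (a point): Middle of the beam's free front end face, 130 mm from its centre (behind the yellow lip when stored).
- beam: The same beam; its origin is at its centre.
- fixture: Fixed white bend fixture, base 220 x 76 x 12 mm, blue centre line across. Origin: centre of its underside, on the bench; x along its length, z up. Supports at x = -80 and +80 mm, 18 mm long, 52 mm wide: rollers across, tops 50 mm above the bench, and cheeks 60 mm high, 34 mm apart, for the beam between. Laid beam: centre 56 mm above the bench; either end either way.
- jar: Sample jar, 54 mm across, 85 mm high, bystander; origin at the centre of its underside.
- weight: Brass weight, 44 mm across, 58 mm high, bystander; origin at the centre of its underside.
- driver: Screwdriver lying on the bench, bystander.
Mind the look-alikes: they are no part of the job. There is more than one size of the fixture; the job needs the larger.

How it is judged:
On the way, in this order (a step that is already met when the one before it is completed fails the run):
1. the spring pin is pulled out, turned across and let go, and stays parked (value of joint lock_pin above 0.015 m and (value of joint pin_turn above 1.2 rad or value of joint pin_turn below -1.2 rad) and contact force between the fingers and cradle below 0.3 N), for 0.3 s.
2. the free end is lifted over the lip while the back end is still under the housing (z of beam_front in the frame of cradle above 0.059 m and x of beam_back in the frame of cradle below -0.09 m and z of beam_back in the frame of cradle below 0.056 m), for 0.05 s.
3. the beam is drawn out endwise, clear of the housing (x of beam_back in the frame of cradle above -0.07 m), for 0.05 s.
At the end, for the whole second after the job is handed in: The beam rests, released, flat on both rollers between the cheeks: centre within 15 mm lengthwise and 8 mm sideways of the fixture's middle, 52 to 60 mm high, in line within 0.1 rad, tilted under 0.05 rad. The pin is still parked out (over 15 mm, turned over 1.2 rad) (x of beam_center in the frame of fixture between -0.015 and 0.015 m and y of beam_center in the frame of fixture between -0.008 and 0.008 m and z of beam_center in the frame of fixture between 0.052 and 0.06 m and angle between the x axis of beam and the x axis of fixture, either way round below 0.1 rad and angle between beam's own z axis and vertical below 0.05 rad and linear speed of beam below 0.01 m/s and value of joint lock_pin above 0.015 m and (value of joint pin_turn above 1.2 rad or value of joint pin_turn below -1.2 rad)); the robot touches nothing.
It fails at once if the jar, the weight or the screwdriver is moved more than 20 mm (distance of any of jar, weight, driver from where it was at the start of the episode above 0.02 m).
It fails at once if the jar or the weight is tipped (angle between any of jar, weight's own z axis and vertical above 0.4 rad).
It fails at once if the beam is dropped: out of the fingers it falls at over 0.4 m/s (about 8 mm) (contact force between the fingers and beam below 0.1 N and linear speed of beam above 0.4 m/s).
It fails at once if the beam is rammed onto the fixture (over 60 N) (contact force between beam and fixture above 60 N).
It also fails if it takes over 58 s, if anything falls off the work surface, if the arm or the gripper's body presses on something with over 40 N, if the wrist force passes 120 N, or if a joint passes its speed limit or range.

ROBOT

A 7-joint arm with a two-finger parallel gripper is mounted at the origin on the work surface. World frame = base frame: x ahead of the robot, y to its left, z up, the work surface at z = 0. Lengths are in m, angles in rad, forces in N, time in s.
With the tool pointing down it reaches from about 0.425 to 1.025 m from the base axis. Payload 9.4 kg.
Tool frame: the origin (TCP) lies on the front face of the gripper's body, between the roots of the fingers; the fingertips stand 84 mm ahead of it and the grasp point (between the pads) lies 65 mm ahead of it; z points along the fingers, y is the line along which they close (so a half turn about z gives the same grasp; the last joint's range is limited). The gripper opens to 93 mm and grips with 3 to 60 N. Pads are 15 mm wide; open, the fingers measure 128 mm over their backs; the gripper's body (75 mm by 188 mm) begins 65 mm behind the grasp point.
Start: joints at [-1.39, 0.599, -0.003, 1.599, 0.002, 0.943, -0.08], TCP at [0.185, 0.701, 0.303] pointing down, gripper open.
Joint ranges: [-2.57, 2.57], [-0.35, 1.97], [-1.29, 1.29], [0.11, 2.56], [-1.05, 4.19], [0.11, 1.86], [-2.63, 2.63]. Speed limits (rad/s): [2.22, 2.22, 3.01, 3.01, 3.14, 3.14, 3.14].

INTERFACE

Orientations are given as a rotation vector (axis times angle).
In Python, from rig import sense, get_image, calibration, job_done gives the robot as it stands.
- The arm moves only by the tool step_arm, never from a script. Its argument "steps" is a list of rows, each a list of 7 numbers: the opening, from 0 (shut) to 1 (fully open), then the shift along the tool's x, y, z in mm, then the turn, a rotation vector about the tool's x, y, z in degrees. A call has exactly 10 rows; each row shifts and turns the commanded pose from where the row before left it, along the tool's axes as they then stand; what a row does not reach is not made up. A row lasts 1/8 s, in which the tool goes at most 62.5 mm and 10.7 degrees, less where a joint would pass 70% of its speed; a pose out of reach is approached as far as the arm can. A call with a gripper value outside its range is refused whole. The fingers move at their own pace and stop on an object; "squeeze" is the grip in N (left out, the last holds). Time passes only in rows, so rows that do not move let the fingers close, or fill a call up. It gives the time, the measured TCP pose, the force, the opening and the grip force at its end, in the units of the state.
- sense(): the state, without advancing time (a new reading comes with each control period).
- get_image(name): name is "side" or "top"; returns the picture (400x640x3 uint8, red, green, blue); there is no depth.
- calibration(name): a dict with "mtx" (3x3 intrinsics, pixels), "k1" (the pictures are not rectified: a ray, as slopes to the right and down, at radius r is drawn at 1 + k1 r^2 times it, then the intrinsics apply), "R" (3x3) and "t" (3): a world point X has camera coordinates R X + t. Camera axes: x right, y down, z forward; pixel columns grow to the right and rows downward; lengths in m; the calibration is good to about 2 mm. A picture is of the moment at which its call begins. calibration takes no time and is no camera call.
- job_done(): hands the job in; it is judged then, once.
The state is a dict: "time_s": time; "joints": joint angles; "dq": joint speeds; "joint_torque": joint torques, N m; "tool_pos": TCP position; "orientation": TCP orientation; "contact_force": force on the tool from outside, world axes, zero at the start; "torque": the same for the moment, N m; "opening": finger opening in m; "grasp_force": force on a finger pad.
Only numpy, scipy, OpenCV 4.12 (cv2) and the standard library are available. Lean on these libraries where they do the work, as an engineer would, in place of code of your own. Each camera call takes 0.05 s, during which the arm holds its last target. There are 200 camera calls.

## Working session

There is one attempt and no reset: what is moved stays moved. The work goes in short steps, Python scripts to look and compute and a tool call to move; the robot and the scene stay as the last step left them, time stands still between calls to the robot, and variables do not carry over. Pictures are saved under pics/ and viewed, at most 10 in all, crops included, and the job is handed in when it is done.

Besides the shell and the picture viewer there is one more tool, called in YAML: its name, and indented under it one key for each argument. step_arm: Moves the arm, as the interface text tells. Its arguments: {"type":"object","properties":{"steps":{"type":"array","items":{"type":"array","items":{"type":"number"}}},"squeeze":{"type":"number"}},"required":["steps"]}

```bash
mkdir -p pics
python3 - <<'E'
from rig import *
import cv2,numpy as np
for n in("top","side"):
    im=get_image(n);cv2.imwrite(f"pics/{n}0.png",im[:,:,::-1]);c=calibration(n);print(n,np.round(c["mtx"],1).tolist(),c["k1"],np.round(c["R"],3).tolist(),np.round(c["t"],3))
s=sense();print(s)
E
```

```text
top [[414.5, 0.0, 319.7], [0.0, 414.5, 198.9], [0.0, 0.0, 1.0]] -0.08363706992583968 [[0.022, -1.0, 0.012], [-0.991, -0.023, -0.132], [0.132, -0.009, -0.991]] [-0.032  0.582  1.09 ]
side [[496.5, 0.0, 324.3], [0.0, 496.5, 195.0], [0.0, 0.0, 1.0]] 0.01699309153736781 [[0.905, -0.425, -0.018], [-0.297, -0.601, -0.742], [0.304, 0.677, -0.67]] [-0.509  0.229  1.095]
{'time_s': 0.1, 'joints': array([-1.38969379,  0.60004535, -0.00256824,  1.60001652,  0.0017853 ,
        0.94289872, -0.07980843]), 'dq': array([ 0.00022208, -0.00080179,  0.00036806,  0.00041089, -0.00070953,
        0.00103867, -0.00141035]), 'joint_torque': array([ 3.57941317e-03, -7.66557670e+01,  1.50163215e+00, -2.52933580e+01,
       -5.22798020e-02,  1.37517363e-02,  4.24032521e-05]), 'tool_pos': array([0.18475049, 0.70074985, 0.30195763]), 'orientation': array([-4.03728745e-01, -3.11546769e+00,  2.14196733e-03]), 'contact_force': array([ 0.1167847 , -0.37207978, -0.45045658]), 'torque': array([ 0.02343967, -0.00384298,  0.01751387]), 'grasp_force': 0.0, 'opening': 0.0929820319349849}
```

View pics/top0.png

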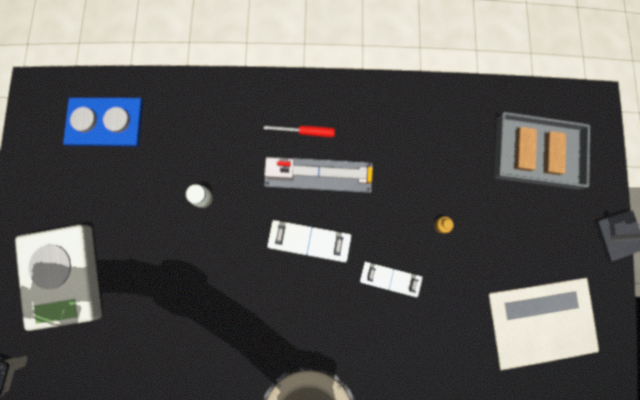

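View pics/side0.png

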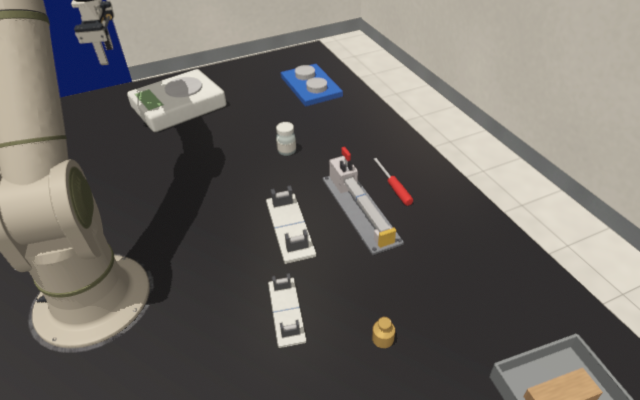

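The top view shows the cradle at (265–372, 157–191) with the red handle near (284,163) and the lip at (369,174). The larger fixture is at (268–351, 221–261). The jar is at (198,195), the weight at (445,225) and the driver at (300,130). Next I'll enlarge both views.

Run:
```python
import cv2
a=cv2.imread("pics/top0.png")[148:268,255:385];cv2.imwrite("pics/tc.png",cv2.resize(a,None,fx=6,fy=5,interpolation=2) if 0 else cv2.resize(a,(650,600),interpolation=cv2.INTER_CUBIC))
a=cv2.imread("pics/side0.png")[140:265,260:410];cv2.imwrite("pics/sc.png",cv2.resize(a,(720,600),interpolation=cv2.INTER_CUBIC))
```

```text
(no output)
```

View pics/tc.png

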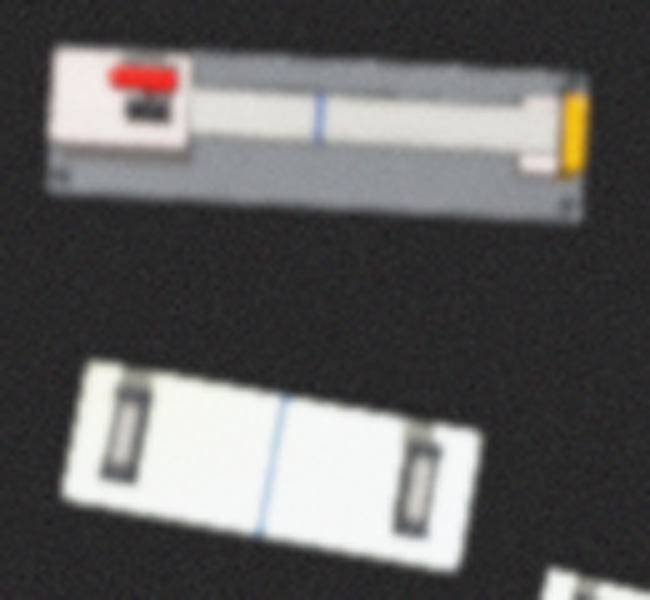

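View pics/sc.png

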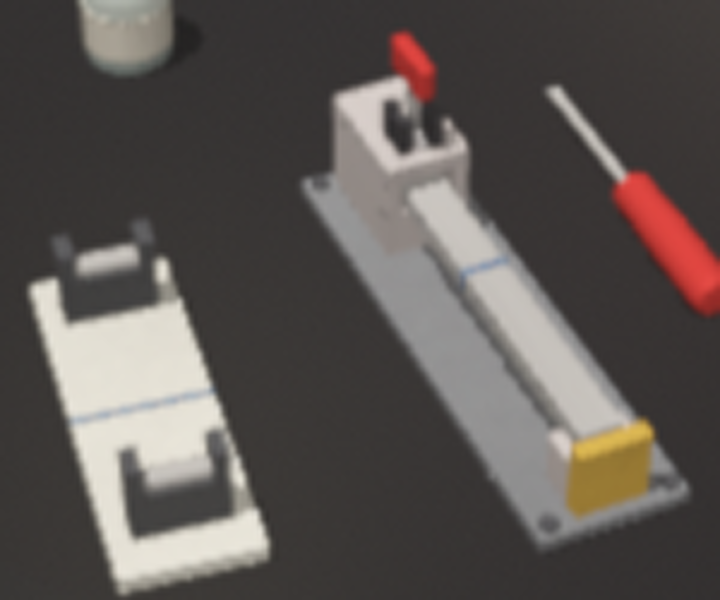

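Both crops are clear enough to read corner points, which I'll use to fit the poses.

```bash
cat > h.py <<'E'
import numpy as np
from rig import *
from scipy.optimize import least_squares
from scipy.spatial.transform import Rotation as Ro
C={n:calibration(n) for n in("top","side")}
def proj(n,X):
    c=C[n];p=np.atleast_2d(X)@np.array(c["R"]).T+np.array(c["t"]);s=p[:,:2]/p[:,2:]
    s=s*(1+c["k1"]*(s**2).sum(1,keepdims=True));m=np.array(c["mtx"]);return s@m[:2,:2].T+m[:2,2]
def crop(n,p):
    p=np.array(p,float);return (p+.5)/(5 if n=="top" else 4.8)-.5+([255,148] if n=="top" else [260,140])
def W(q,P):
    P=np.atleast_2d(P);c,s=np.cos(q[2]),np.sin(q[2])
    return np.c_[q[0]+c*P[:,0]-s*P[:,1],q[1]+s*P[:,0]+c*P[:,1],P[:,2]]
def fit(obs,q0):
    D=[(n,np.array([o[0] for o in obs[n]])/1000,crop(n,[o[1] for o in obs[n]])) for n in obs]
    f=lambda q:np.concatenate([(proj(n,W(q,P))-u).ravel() for n,P,u in D])
    r=least_squares(f,q0,loss="soft_l1");return r.x,[np.round(proj(n,W(r.x,P))-u,1).tolist() for n,P,u in D]
E
python3 - <<'E'
from h import *
cr={"top":[((-150,-42,10),(47,193)),((150,-42,10),(582,223)),((150,42,10),(588,73)),((-142,24,71),(57,46)),((-70,24,71),(190,58)),((134,20,53),(563,93)),((144,20,53),(588,95)),((0,12,52),(320,97)),((0,-12,52),(318,138)),((-90,0,131),(144,77))],
"side":[((-150,-42,10),(302,183)),((150,-42,10),(541,545)),((150,42,10),(690,487)),((144,-20,53),(572,456)),((144,20,53),(652,425)),((-142,-24,71),(335,95)),((-70,24,71),(466,148)),((0,-12,52),(463,272)),((0,12,52),(505,260)),((-90,0,120),(413,66))]}
fx={"top":[((-110,38,12),(88,360)),((110,38,12),(482,432)),((110,-38,12),(460,573)),((-110,-38,12),(62,498)),((0,38,12),(287,395)),((0,-38,12),(261,535))],
"side":[((-110,-38,12),(30,288)),((110,-38,12),(122,580)),((110,38,12),(268,547)),((-110,38,12),(165,262)),((0,-38,12),(70,422)),((0,38,12),(213,390))]}
for o,q0 in((cr,(.64,.05,-1.57)),(fx,(.48,.05,-1.6))):
    for k in ({"top":o["top"]},{"side":o["side"]},o):
        q,r=fit(k,q0);print(q.round(4))
    for x in r:print(x)
    if o is cr: print("pin,ctr",W(q,[[-.09,0,.12],[0,0,.046],[.07,0,.046]]).round(4))
s=sense();print(Ro.from_rotvec(s["orientation"]).as_matrix().round(3),s["tool_pos"])
E
```

```text
[ 0.6571 -0.014  -1.6038]
[ 0.6597 -0.0087 -1.6068]
[ 0.6578 -0.0124 -1.607 ]
[[-0.5, -1.0], [-0.8, -0.7], [-0.8, 0.1], [-0.4, 0.6], [-0.3, -0.2], [0.2, 0.2], [-1.2, -0.0], [-0.5, -0.6], [-0.6, -0.2], [-0.9, -0.6]]
[[-0.2, 0.3], [-0.3, 0.1], [0.0, 1.3], [1.4, 1.5], [-0.0, 2.9], [-0.3, 1.2], [0.4, 1.0], [0.1, 0.9], [-0.1, 0.8], [0.0, 1.2]]
pin,ctr [[ 0.6611  0.0776  0.12  ]
 [ 0.6578 -0.0124  0.046 ]
 [ 0.6553 -0.0823  0.046 ]]
[ 0.4694  0.0068 -1.7293]
[ 0.4708  0.01   -1.7261]
[ 0.4699  0.0079 -1.7274]
[[0.0, 0.2], [-0.5, -0.0], [-0.8, -0.9], [-0.0, -0.3], [-0.7, 0.3], [-0.5, -0.5]]
[[-0.1, 0.2], [-0.8, 0.9], [0.5, 0.4], [-0.1, -0.1], [0.2, 1.1], [0.2, 1.3]]
[[-0.967  0.255 -0.   ]
 [ 0.255  0.967 -0.001]
 [-0.    -0.001 -1.   ]] [0.18475049 0.70074985 0.30195763]
```

```bash
cat >> h.py <<'E'
CR=np.array([.6578,-.0124,-1.607]);FX=np.array([.4699,.0079,-1.7274])
def tool(q,pitch=0,turn=0):
    "tool rotation: y along frame's y, z down; pitch>0 raises the frame's +x end"
    return Ro.from_euler("z",q[2]+turn)*Ro.from_euler("y",-pitch)*Ro.from_euler("x",np.pi)*Ro.from_euler("z",np.pi)
def plan(legs,start=None):
    "legs: (tcp pos, Rotation, rows, opening), smoothstep; rows printed"
    s=sense();p,R=start or (s["tool_pos"],Ro.from_rotvec(s["orientation"]))
    k=0
    for tp,tR,n,o in legs:
        p0,R0=p.copy(),R;w=(R0.inv()*tR).as_rotvec()
        for i in range(1,n+1):
            f=i/n;f=f*f*(3-2*f) if n>4 else f
            d=R.inv().apply(p0+f*(np.array(tp)-p0)-p)*1000;r=np.degrees((R.inv()*R0*Ro.from_rotvec(w*f)).as_rotvec())
            d=d.round(1);r=r.round(1);p=p+R.apply(d/1000);R=R*Ro.from_rotvec(np.radians(r))
            print([o]+[float(v)+0. for v in d]+[float(v)+0. for v in r],end=",\n" if k%10<9 else "\n--\n");k+=1
    print("end",p.round(4));return p,R
def st():
    s=sense();print(round(s["time_s"],2),s["tool_pos"].round(4),"F",s["contact_force"].round(2),"M",s["torque"].round(2),"open",round(s["opening"],4),"grip",round(s["grasp_force"],1),"j",s["joints"].round(2))
    return s
E
python3 - <<'E'
from h import *
s=sense();print(tool(CR).as_matrix().round(2))
pin=W(CR,[[-.09,0,.122]])[0]
plan([(pin+[0,0,.065+.06],tool(CR),20,.5)])
E
```

```text
[[ 0.04  1.   -0.  ]
 [ 1.   -0.04  0.  ]
 [ 0.   -0.   -1.  ]]
[0.5, -4.5, -3.5, 0.4, 0.0, 0.0, 0.6],
[0.5, -12.9, -9.8, 1.2, 0.0, 0.0, 1.6],
[0.5, -20.9, -15.0, 1.8, 0.0, 0.0, 2.5],
[0.5, -28.4, -18.5, 2.4, 0.0, 0.0, 3.3],
[0.5, -35.6, -20.4, 2.9, 0.0, 0.0, 4.1],
[0.5, -42.2, -20.4, 3.3, 0.0, 0.0, 4.6],
[0.5, -48.1, -18.6, 3.7, 0.0, 0.0, 5.1],
[0.5, -52.9, -15.2, 3.9, 0.0, 0.0, 5.4],
[0.5, -56.5, -10.6, 4.1, 0.0, 0.0, 5.7],
[0.5, -58.4, -5.1, 4.1, 0.0, 0.0, 5.8]
--
[0.5, -58.6, 0.9, 4.2, 0.0, 0.0, 5.7],
[0.5, -57.1, 6.6, 4.1, 0.0, 0.0, 5.7],
[0.5, -53.9, 11.7, 3.9, 0.0, 0.1, 5.4],
[0.5, -49.1, 15.6, 3.6, 0.0, 0.0, 5.1],
[0.5, -43.2, 18.2, 3.2, 0.0, 0.0, 4.6],
[0.5, -36.4, 18.8, 2.9, 0.0, 0.0, 4.1],
[0.5, -29.0, 17.7, 2.3, 0.0, 0.0, 3.3],
[0.5, -21.1, 14.7, 1.8, -0.1, 0.0, 2.5],
[0.5, -12.9, 9.8, 1.1, 0.0, 0.0, 1.6],
[0.5, -4.5, 3.6, 0.4, 0.0, 0.0, 0.6]
--
end [0.6611 0.0775 0.247 ]
```

step_arm:
  steps:
    - [0.5,-4.5,-3.5,0.4,0,0,0.6]
    - [0.5,-12.9,-9.8,1.2,0,0,1.6]
    - [0.5,-20.9,-15,1.8,0,0,2.5]
    - [0.5,-28.4,-18.5,2.4,0,0,3.3]
    - [0.5,-35.6,-20.4,2.9,0,0,4.1]
    - [0.5,-42.2,-20.4,3.3,0,0,4.6]
    - [0.5,-48.1,-18.6,3.7,0,0,5.1]
    - [0.5,-52.9,-15.2,3.9,0,0,5.4]
    - [0.5,-56.5,-10.6,4.1,0,0,5.7]
    - [0.5,-58.4,-5.1,4.1,0,0,5.8]
  squeeze: 20

```text
time_s: 1.35
tool_pos: [0.4241, 0.3868, 0.2751]
orientation: [1.42, 2.802, 0.001]
contact_force: [0.3, -0.1, 0.2]
opening: 0.0464
grasp_force: 0.0
```

step_arm:
  steps:
    - [0.5,-58.6,0.9,4.2,0,0,5.7]
    - [0.5,-57.1,6.6,4.1,0,0,5.7]
    - [0.5,-53.9,11.7,3.9,0,0.1,5.4]
    - [0.5,-49.1,15.6,3.6,0,0,5.1]
    - [0.5,-43.2,18.2,3.2,0,0,4.6]
    - [0.5,-36.4,18.8,2.9,0,0,4.1]
    - [0.5,-29,17.7,2.3,0,0,3.3]
    - [0.5,-21.1,14.7,1.8,0,0,2.5]
    - [0.5,-12.9,9.8,1.1,0,0,1.6]
    - [0.5,-4.5,3.6,0.4,0,0,0.6]

```text
time_s: 2.6
tool_pos: [0.6613, 0.0773, 0.247]
orientation: [-2.261, -2.178, -0.001]
contact_force: [0.3, 0.2, 0.5]
opening: 0.0466
grasp_force: 0.0
```

Run:
```python
from h import *
import cv2
s=st();print(Ro.from_rotvec(s["orientation"]).as_matrix().round(3))
a=get_image("side")[100:225,290:440,::-1];cv2.imwrite("pics/s1.png",cv2.resize(a,(720,600),interpolation=cv2.INTER_CUBIC))
p=s["tool_pos"];R=Ro.from_rotvec(s["orientation"])
for dy in(-.0465/2,.0465/2):
    for z in(.065,.084):print(((proj("side",p+R.apply([0,dy,z]))-[290,100]+.5)*4.8).round())
pin=W(CR,[[-.09,0,.122]])[0]
plan([(pin+[0,0,.065],tool(CR),9,.5)])
```

```text
2.6 [0.6613 0.0773 0.247 ] F [0.28 0.21 0.54] M [-0.06  0.09 -0.03] open 0.0466 grip 0.0 j [-0.42  0.61  0.34  1.81 -0.28  0.77  0.03]
[[ 0.037  0.999 -0.001]
 [ 0.999 -0.037  0.002]
 [ 0.002 -0.001 -1.   ]]
[[230. 179.]]
[[230. 210.]]
[[312. 158.]]
[[311. 188.]]
[0.5, 0.0, 0.0, 2.1, 0.0, 0.0, 0.0],
[0.5, 0.0, 0.0, 5.5, 0.0, 0.0, 0.0],
[0.5, 0.0, -0.1, 8.0, 0.0, 0.0, 0.0],
[0.5, 0.1, 0.0, 9.4, 0.0, 0.0, 0.0],
[0.5, 0.0, -0.1, 10.0, 0.0, -0.1, 0.0],
[0.5, 0.0, 0.0, 9.4, 0.0, 0.0, 0.0],
[0.5, 0.0, -0.1, 8.0, 0.0, 0.0, -0.1],
[0.5, 0.1, 0.0, 5.5, 0.0, 0.0, 0.0],
[0.5, 0.0, 0.0, 2.1, 0.0, 0.0, 0.0],
end [0.6611 0.0776 0.187 ]
```

View pics/s1.png

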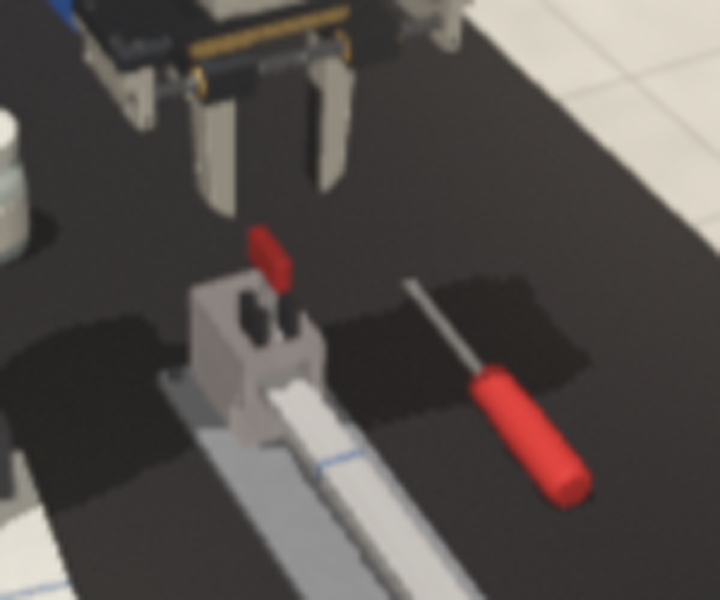

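Side view: the fingertips at (230,213) and (318,189) straddle the handle at (270,258), as predicted. I'll descend and close.

step_arm:
  steps:
    - [0.5,0,0,5,0,0,0]
    - [0.5,0,0,9,0,0,0]
    - [0.5,0,0,12,0,0,0]
    - [0.5,0,-0.2,12,0,0,0]
    - [0.5,0,0,10,0,0,0]
    - [0.5,0,0,7,0,0,0]
    - [0.5,0.2,0,5,0,0,0]
    - [0.3,0,0,0,0,0,0]
    - [0.0,0,0,0,0,0,0]
    - [0.0,0,0,0,0,0,0]
  squeeze: 15

```text
time_s: 3.9
tool_pos: [0.6611, 0.0782, 0.1875]
orientation: [-2.26, -2.18, -0.002]
contact_force: [-0.9, -0.9, 0.4]
opening: 0.0208
grasp_force: 0.0
```

step_arm:
  steps:
    - [0,0,0,0,0,0,0]
    - [0,0,0,0,0,0,0]
    - [0,0,0,0,0,0,0]
    - [0,0,0,0,0,0,0]
    - [0,0,0,0,0,0,0]
    - [0,0,0,-1,0,0,0]
    - [0,0,0,-1,0,0,0]
    - [0,0,0,-1,0,0,0]
    - [0,0,0,0,0,0,0]
    - [0,0,0,0,0,0,0]

```text
time_s: 5.15
tool_pos: [0.6609, 0.0782, 0.19]
orientation: [-2.26, -2.18, -0.001]
contact_force: [0.8, 1.3, -5.1]
opening: 0.0101
grasp_force: 15.0
```

Run:
```python
from h import *
st()
```

```text
5.15 [0.6609 0.0782 0.19  ] F [ 0.78  1.26 -5.14] M [-0.   -0.19 -0.04] open 0.0101 grip 15.0 j [-0.39  0.68  0.3   1.85 -0.31  0.67  0.05]
```

step_arm:
  steps:
    - [0,0,0,-4,0,0,0]
    - [0,0,0,-6,0,0,0]
    - [0,0,0,-6,0,0,0]
    - [0,0,0,-4,0,0,0]
    - [0,0,0,-1.5,0,0,0]
    - [0,0,0,0,0,0,0]
    - [0,0,0,0,0,0,4]
    - [0,0,0,0,0,0,6]
    - [0,0,0,0,0,0,8]
    - [0,0,0,0,0,0,8]
  squeeze: 25

```text
time_s: 6.4
tool_pos: [0.6614, 0.078, 0.2115]
orientation: [-2.697, -1.61, -0.002]
contact_force: [2.8, 0.5, -7.5]
opening: 0.0101
grasp_force: 25.0
```

step_arm:
  steps:
    - [0,0,0,0,0,0,8]
    - [0,0,0,0,0,0,8]
    - [0,0,0,0,0,0,8]
    - [0,0,0,0,0,0,8]
    - [0,0,0,0,0,0,8]
    - [0,0,0,0,0,0,8]
    - [0,0,0,0,0,0,8]
    - [0,0,0,0,0,0,5]
    - [0,0,0,0,0,0,3]
    - [0,0,0,0,0,0,0]

```text
time_s: 7.65
tool_pos: [0.662, 0.0769, 0.2117]
orientation: [3.14, -0.059, 0.003]
contact_force: [4.2, -3.0, -8.1]
opening: 0.0099
grasp_force: 25.0
```

Run:
```python
from h import *
s=st();print(Ro.from_rotvec(s["orientation"]).as_matrix().round(3))
```

```text
7.65 [0.662  0.0769 0.2117] F [ 4.19 -2.96 -8.09] M [-0.73 -0.87 -0.02] open 0.0099 grip 25.0 j [-0.66  0.76  0.77  1.85 -0.7   0.83 -1.14]
[[ 0.999 -0.038  0.002]
 [-0.038 -0.999 -0.001]
 [ 0.002  0.001 -1.   ]]
```

step_arm:
  steps:
    - [0,0,0,1.5,0,0,0]
    - [0,0,0,1.5,0,0,0]
    - [0,0,0,1.5,0,0,0]
    - [0,0,0,1.5,0,0,0]
    - [0,0,0,1,0,0,0]
    - [0,0,0,0,0,0,0]
    - [0.4,0,0,0,0,0,0]
    - [0.4,0,0,0,0,0,0]
    - [0.4,0,0,0,0,0,0]
    - [0.4,0,0,0,0,0,0]

```text
time_s: 8.9
tool_pos: [0.6609, 0.0783, 0.2047]
orientation: [-3.139, 0.056, 0.001]
contact_force: [-0.2, 0.2, -0.0]
opening: 0.037
grasp_force: 0.0
```

step_arm:
  steps:
    - [0.4,0,0,0,0,0,0]
    - [0.4,0,0,0,0,0,0]
    - [0.4,0,0,0,0,0,0]
    - [0.4,0,0,-6,0,0,0]
    - [0.4,0,0,-12,0,0,0]
    - [0.4,0,0,-15,0,0,0]
    - [0.4,0,0,-15,0,0,0]
    - [0.4,0,0,-10,0,0,0]
    - [0.4,0,0,-5,0,0,0]
    - [0.4,0,0,0,0,0,0]

```text
time_s: 10.15
tool_pos: [0.661, 0.0781, 0.2678]
orientation: [-3.139, 0.056, 0.001]
contact_force: [0.4, 0.4, -0.2]
opening: 0.0373
grasp_force: 0.0
```

Run:
```python
from h import *
import cv2
s=st()
a=get_image("side")[100:225,290:440,::-1];cv2.imwrite("pics/s2.png",cv2.resize(a,(720,600),interpolation=cv2.INTER_CUBIC))
g=W(CR,[[0,0,.046]])[0];R=tool(CR)
# clear height, then over the beam centre
plan([(g+[0,0,.065+.09],R,14,.6),(g+[0,0,.065],R,12,.6)])
```

```text
10.15 [0.661  0.0781 0.2678] F [ 0.36  0.42 -0.16] M [-0.02  0.16 -0.01] open 0.0373 grip 0.0 j [-0.69  0.7   0.83  1.81 -0.64  0.92 -1.19]
[0.6, 0.0, 1.3, 1.0, 0.0, 0.0, -1.3],
[0.6, -0.1, 3.7, 2.7, 0.0, 0.0, -3.7],
[0.6, -0.4, 5.7, 4.1, 0.0, 0.0, -5.6],
[0.6, -1.4, 7.1, 5.3, 0.0, 0.0, -7.2],
[0.6, -2.5, 8.1, 6.2, 0.0, 0.0, -8.4],
[0.6, -4.1, 8.3, 6.8, 0.0, 0.0, -9.2],
[0.6, -5.6, 7.9, 7.0, -0.1, 0.0, -9.6],
[0.6, -6.8, 6.8, 7.1, 0.0, 0.0, -9.6],
[0.6, -7.5, 5.4, 6.8, 0.0, 0.0, -9.2],
[0.6, -7.6, 3.8, 6.2, 0.0, 0.0, -8.3]
--
[0.6, -6.9, 2.2, 5.3, 0.0, 0.0, -7.3],
[0.6, -5.6, 1.1, 4.1, 0.0, 0.0, -5.6],
[0.6, -3.6, 0.3, 2.8, 0.0, 0.0, -3.7],
[0.6, -1.4, 0.1, 0.9, 0.0, 0.0, -1.3],
[0.6, 0.0, 0.0, 1.8, 0.0, 0.0, 0.0],
[0.6, 0.0, 0.0, 4.9, 0.0, 0.0, 0.0],
[0.6, 0.0, 0.0, 7.4, 0.0, 0.0, 0.0],
[0.6, 0.0, 0.0, 9.2, 0.0, 0.0, 0.0],
[0.6, 0.0, 0.0, 10.6, 0.0, 0.0, 0.0],
[0.6, 0.0, 0.0, 11.1, 0.0, 0.0, 0.0]
--
[0.6, 0.0, 0.0, 11.2, 0.0, 0.0, 0.0],
[0.6, 0.0, 0.0, 10.5, 0.0, 0.0, 0.0],
[0.6, 0.0, -0.1, 9.3, 0.0, 0.0, 0.0],
[0.6, 0.0, 0.0, 7.4, 0.0, 0.0, 0.0],
[0.6, 0.0, 0.0, 4.8, 0.0, 0.0, 0.0],
[0.6, 0.0, 0.0, 1.8, 0.0, 0.0, 0.0],
end [ 0.6578 -0.0124  0.111 ]
```

View pics/s2.png

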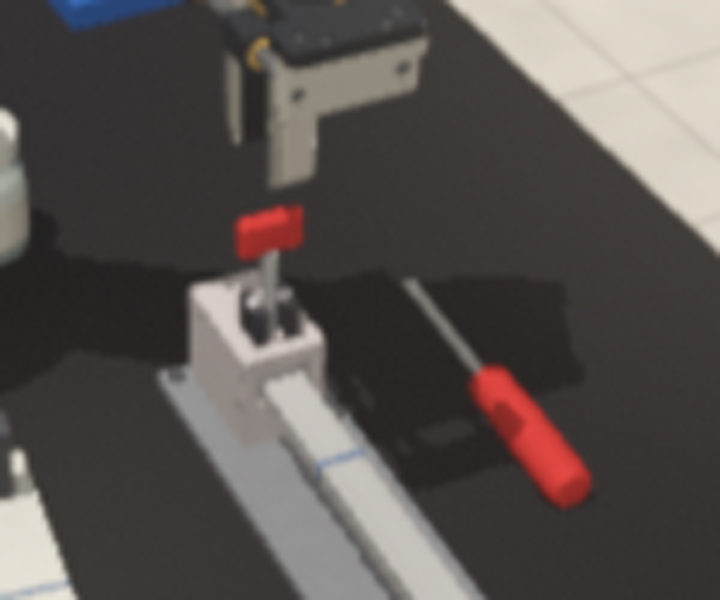

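The pin is parked out: the handle lies across at (270,233), raised. I'll move over the beam centre at height first, then descend.

step_arm:
  steps:
    - [0.6,0,1.3,0,0,0,-1.3]
    - [0.6,-0.1,3.7,0,0,0,-3.7]
    - [0.6,-0.4,5.7,0,0,0,-5.6]
    - [0.6,-1.4,7.1,0,0,0,-7.2]
    - [0.6,-2.5,8.1,0,0,0,-8.4]
    - [0.6,-4.1,8.3,0,0,0,-9.2]
    - [0.6,-5.6,7.9,0,0,0,-9.6]
    - [0.6,-6.8,6.8,0,0,0,-9.6]
    - [0.6,-7.5,5.4,0,0,0,-9.2]
    - [0.6,-7.6,3.8,0,0,0,-8.3]

```text
time_s: 11.45
tool_pos: [0.6584, 0.0047, 0.2671]
orientation: [-2.566, -1.809, 0.0]
contact_force: [0.3, -0.3, -0.8]
opening: 0.0558
grasp_force: 0.0
```

step_arm:
  steps:
    - [0.6,-6.9,2.2,3,0,0,-7.3]
    - [0.6,-5.6,1.1,6,0,0,-5.6]
    - [0.6,-3.6,0.3,10,0,0,-3.7]
    - [0.6,-1.4,0.1,13,0,0,-1.3]
    - [0.6,0,0,15,0,0,0]
    - [0.6,0,0,15,0,0,0]
    - [0.6,0,0,15,0,0,0]
    - [0.6,0,0,12,0,0,0]
    - [0.6,0,0,8,0,0,0]
    - [0.6,0,0,5,0,0,0]

```text
time_s: 12.7
tool_pos: [0.658, -0.0125, 0.165]
orientation: [-2.26, -2.18, -0.001]
contact_force: [1.0, 0.2, 1.2]
opening: 0.0557
grasp_force: 0.0
```

Run:
```python
from h import *
s=st()
g=W(CR,[[0,0,.046]])[0];plan([(g+[0,0,.065],tool(CR),7,.6)])
```

```text
12.7 [ 0.658  -0.0125  0.165 ] F [1.03 0.23 1.16] M [-0.04  0.07 -0.01] open 0.0557 grip 0.0 j [-0.25  0.7   0.29  1.88 -0.33  0.61  0.21]
[0.6, 0.0, 0.0, 3.0, 0.0, 0.0, 0.0],
[0.6, 0.0, 0.0, 7.7, 0.0, 0.0, 0.0],
[0.6, 0.0, 0.0, 10.5, 0.0, 0.0, 0.0],
[0.6, 0.0, -0.1, 11.5, 0.0, -0.1, 0.0],
[0.6, 0.0, 0.0, 10.6, 0.0, 0.0, 0.0],
[0.6, 0.0, 0.0, 7.7, 0.0, 0.0, 0.0],
[0.6, 0.0, 0.0, 3.0, 0.0, 0.0, 0.0],
end [ 0.6578 -0.0124  0.111 ]
```

step_arm:
  steps:
    - [0.6,0,0,4,0,0,0]
    - [0.6,0,0,8,0,0,0]
    - [0.6,0,0,11,0,0,0]
    - [0.6,0,0,11,0,0,0]
    - [0.6,0,0,10,0,0,0]
    - [0.6,0,0,7,0,0,0]
    - [0.6,0,0,3,0,0,0]
    - [0.3,0,0,0,0,0,0]
    - [0.2,0,0,0,0,0,0]
    - [0.1,0,0,0,0,0,0]
  squeeze: 30

```text
time_s: 13.95
tool_pos: [0.6581, -0.0124, 0.1118]
orientation: [-2.26, -2.18, -0.002]
contact_force: [-0.1, 0.1, 1.1]
opening: 0.0301
grasp_force: 0.0
```

step_arm:
  steps:
    - [0.1,0,0,0,0,0,0]
    - [0.1,0,0,0,0,0,0]
    - [0.1,0,0,0,0,0,0]
    - [0.1,0,0,0,0,0,0]
    - [0.1,0,0,0,0,0,0]
    - [0.1,0,0,0,0,0,0]
    - [0.1,0,0,0,0,0,0]
    - [0.1,0,0,0,0,0,0]
    - [0.1,0,0,0,0,0,0]
    - [0.1,0,0,0,0,0,0]

```text
time_s: 15.2
tool_pos: [0.6579, -0.0124, 0.1117]
orientation: [-2.26, -2.18, -0.001]
contact_force: [-1.3, 0.9, 5.2]
opening: 0.0238
grasp_force: 30.0
```

Run:
```python
from h import *
s=st()
p,R=s["tool_pos"],Ro.from_rotvec(s["orientation"])
off=tool(CR).inv()*R
# beam pitch th about back end bottom edge (x-130,z40); beam-centre path, tcp = beam pose * rel
ex=W(CR,[[1,0,0]])[0]-W(CR,[[0,0,0]])[0]
def tcp(d,th,lift,th_lin=None):
    v=np.array([.130,.006]);c=np.array([v[0]*np.cos(th)-v[1]*np.sin(th),v[0]*np.sin(th)+v[1]*np.cos(th)])-v
    ctr=np.array([0,0,.046])+[c[0]+d,0,c[1]+lift]
    h=p[2]-.046
    up=np.array([-np.sin(th),0,np.cos(th)])*h
    q=ctr+up-[0,0,h+.046]
    return p+ex*q[0]+[0,0,q[2]],tool(CR,th)*off
A=tcp(0,.075,.001);B=tcp(.085,.075,.001);print(A[0],B[0])
plan([(A[0],A[1],10,.1),(B[0],B[1],10,.1),(B[0]+[0,0,.06],tool(CR)*off,10,.1)])
```

```text
15.2 [ 0.6579 -0.0124  0.1117] F [-1.29  0.9   5.22] M [ 0.01  0.45 -0.01] open 0.0238 grip 30.0 j [-0.23  0.77  0.25  1.9  -0.36  0.52  0.24]
[ 0.65808475 -0.00662611  0.12221557] [ 0.65500811 -0.09157041  0.12221557]
[0.1, 0.2, 0.0, -0.3, 0.0, -0.1, 0.0],
[0.1, 0.4, 0.0, -0.8, 0.0, -0.3, 0.0],
[0.1, 0.6, 0.0, -1.2, 0.0, -0.5, 0.0],
[0.1, 0.8, 0.0, -1.4, 0.0, -0.6, 0.0],
[0.1, 0.8, 0.0, -1.6, 0.0, -0.6, 0.0],
[0.1, 0.8, 0.0, -1.6, 0.0, -0.7, 0.0],
[0.1, 0.7, 0.0, -1.5, 0.0, -0.6, 0.0],
[0.1, 0.6, 0.0, -1.2, 0.0, -0.5, 0.0],
[0.1, 0.4, 0.0, -0.8, 0.0, -0.3, 0.0],
[0.1, 0.1, 0.0, -0.3, 0.0, -0.1, 0.0]
--
[0.1, -2.4, 0.0, 0.2, 0.0, 0.0, 0.0],
[0.1, -6.4, 0.0, 0.4, 0.0, 0.0, 0.0],
[0.1, -9.5, 0.0, 0.7, 0.0, 0.0, 0.0],
[0.1, -11.5, 0.0, 0.9, 0.0, 0.0, 0.0],
[0.1, -12.6, 0.0, 0.9, 0.0, 0.0, 0.0],
[0.1, -12.5, 0.0, 0.9, 0.0, 0.0, 0.0],
[0.1, -11.6, 0.0, 0.9, 0.0, 0.0, 0.0],
[0.1, -9.5, 0.0, 0.7, 0.0, 0.0, 0.0],
[0.1, -6.4, 0.0, 0.4, 0.0, 0.0, 0.0],
[0.1, -2.4, 0.0, 0.2, 0.0, 0.0, 0.0]
--
[0.1, -0.1, 0.0, -1.7, 0.0, 0.1, 0.0],
[0.1, -0.3, 0.0, -4.5, 0.0, 0.3, 0.0],
[0.1, -0.5, 0.0, -6.7, 0.0, 0.5, 0.0],
[0.1, -0.5, 0.0, -8.2, 0.0, 0.6, 0.0],
[0.1, -0.4, 0.0, -8.8, 0.0, 0.6, 0.0],
[0.1, -0.3, 0.0, -8.9, 0.0, 0.7, 0.0],
[0.1, -0.2, 0.0, -8.2, 0.0, 0.6, 0.0],
[0.1, -0.1, 0.0, -6.7, 0.0, 0.5, 0.0],
[0.1, 0.0, -0.1, -4.5, 0.0, 0.3, 0.0],
[0.1, 0.0, 0.0, -1.7, 0.0, 0.1, 0.0]
--
end [ 0.655  -0.0916  0.1822]
```

step_arm:
  steps:
    - [0.1,0.2,0,-0.3,0,-0.1,0]
    - [0.1,0.4,0,-0.8,0,-0.3,0]
    - [0.1,0.6,0,-1.2,0,-0.5,0]
    - [0.1,0.8,0,-1.4,0,-0.6,0]
    - [0.1,0.8,0,-1.6,0,-0.6,0]
    - [0.1,0.8,0,-1.6,0,-0.7,0]
    - [0.1,0.7,0,-1.5,0,-0.6,0]
    - [0.1,0.6,0,-1.2,0,-0.5,0]
    - [0.1,0.4,0,-0.8,0,-0.3,0]
    - [0.1,0.1,0,-0.3,0,-0.1,0]
  squeeze: 45

```text
time_s: 16.45
tool_pos: [0.6581, -0.0066, 0.122]
orientation: [2.224, 2.145, -0.083]
contact_force: [-0.9, -0.1, -2.1]
opening: 0.0238
grasp_force: 45.0
```

Run:
```python
from h import *
import cv2
s=st()
a=get_image("side")[130:255,290:440,::-1];cv2.imwrite("pics/s3.png",cv2.resize(a,(720,600),interpolation=cv2.INTER_CUBIC))
for z in(.052,.072):
  for y in (-.012,.012): print(z,y,((proj("side",W(CR,[[.13,y,z]]))-[290,130]+.5)*4.8).round())
```

```text
16.45 [ 0.6581 -0.0066  0.122 ] F [-0.87 -0.08 -2.11] M [ 0.07  0.07 -0.04] open 0.0238 grip 45.0 j [-0.32  0.77  0.34  1.9  -0.32  0.53  0.17]
0.052 -0.012 [[436. 489.]]
0.052 0.012 [[480. 475.]]
0.072 -0.012 [[439. 460.]]
0.072 0.012 [[483. 446.]]
```

View pics/s3.png

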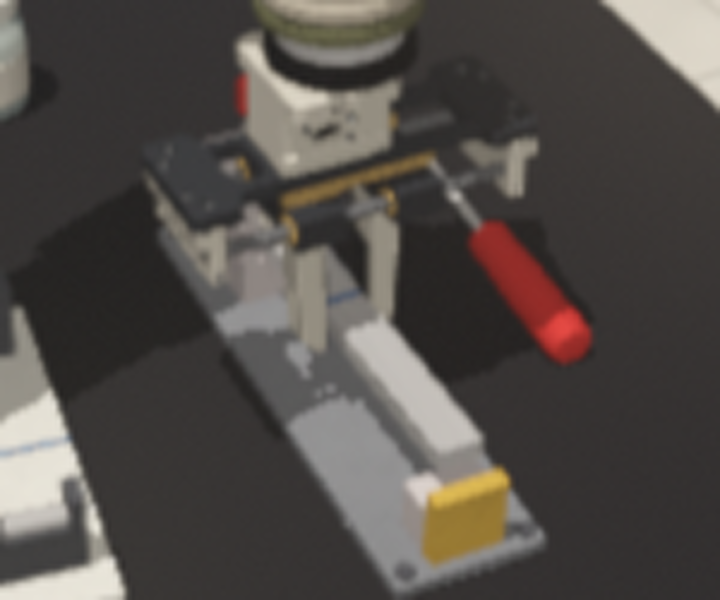

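The free end is up: its top corners are at (440,452) and (482,435), and the end face is visible above the lip at (468,495). Now I'll draw it out and lift.

step_arm:
  steps:
    - [0.1,-2.4,0,0.2,0,0,0]
    - [0.1,-6.4,0,0.4,0,0,0]
    - [0.1,-9.5,0,0.7,0,0,0]
    - [0.1,-11.5,0,0.9,0,0,0]
    - [0.1,-12.6,0,0.9,0,0,0]
    - [0.1,-12.5,0,0.9,0,0,0]
    - [0.1,-11.6,0,0.9,0,0,0]
    - [0.1,-9.5,0,0.7,0,0,0]
    - [0.1,-6.4,0,0.4,0,0,0]
    - [0.1,-2.4,0,0.2,0,0,0]

```text
time_s: 17.75
tool_pos: [0.655, -0.092, 0.122]
orientation: [2.224, 2.145, -0.082]
contact_force: [-0.1, -0.1, -1.6]
opening: 0.0233
grasp_force: 45.0
```

step_arm:
  steps:
    - [0.1,-0.1,0,-1.7,0,0.1,0]
    - [0.1,-0.3,0,-4.5,0,0.3,0]
    - [0.1,-0.5,0,-6.7,0,0.5,0]
    - [0.1,-0.5,0,-8.2,0,0.6,0]
    - [0.1,-0.4,0,-8.8,0,0.6,0]
    - [0.1,-0.3,0,-8.9,0,0.7,0]
    - [0.1,-0.2,0,-8.2,0,0.6,0]
    - [0.1,-0.1,0,-6.7,0,0.5,0]
    - [0.1,0,0,-4.5,0,0.3,0]
    - [0.1,0,0,-1.7,0,0.1,0]

```text
time_s: 19.0
tool_pos: [0.6551, -0.0916, 0.1822]
orientation: [-2.26, -2.18, -0.001]
contact_force: [-0.2, 0.2, -2.7]
opening: 0.0236
grasp_force: 45.0
```

Run:
```python
from h import *
import cv2
s=st();p,R=s["tool_pos"],Ro.from_rotvec(s["orientation"])
print("tool vs level cradle",np.degrees((tool(CR).inv()*R).as_rotvec()).round(2))
g=W(FX,[[0,0,.056]])[0]
plan([(g+[0,0,.065+.06],tool(FX),20,.1)])
```

```text
19.0 [ 0.6551 -0.0916  0.1822] F [-0.22  0.19 -2.66] M [-0.08  0.08  0.01] open 0.0236 grip 45.0 j [-0.13  0.68  0.29  1.86 -0.31  0.65  0.31]
tool vs level cradle [0.03 0.1  0.  ]
[0.1, 0.7, -1.4, 0.0, 0.0, 0.0, 0.1],
[0.1, 1.9, -3.9, 0.0, 0.0, 0.0, 0.1],
[0.1, 3.0, -6.2, 0.1, 0.0, 0.0, 0.2],
[0.1, 4.0, -8.2, 0.1, 0.0, 0.0, 0.3],
[0.1, 4.7, -9.9, 0.0, 0.0, 0.0, 0.4],
[0.1, 5.3, -11.4, 0.1, 0.0, 0.0, 0.4],
[0.1, 5.8, -12.5, 0.1, 0.0, 0.0, 0.4],
[0.1, 6.1, -13.5, 0.1, 0.0, 0.0, 0.5],
[0.1, 6.2, -14.1, 0.1, 0.0, 0.0, 0.5],
[0.1, 6.2, -14.4, 0.1, 0.0, 0.0, 0.5]
--
[0.1, 6.1, -14.5, 0.1, 0.0, -0.1, 0.6],
[0.1, 5.8, -14.3, 0.1, 0.0, 0.0, 0.5],
[0.1, 5.4, -13.7, 0.1, 0.0, 0.0, 0.5],
[0.1, 5.0, -12.9, 0.1, 0.0, 0.0, 0.4],
[0.1, 4.5, -11.7, 0.1, 0.0, 0.0, 0.4],
[0.1, 3.8, -10.3, 0.1, 0.0, 0.0, 0.4],
[0.1, 3.1, -8.6, 0.0, 0.0, 0.0, 0.3],
[0.1, 2.3, -6.4, 0.1, 0.0, 0.0, 0.2],
[0.1, 1.5, -4.2, 0.0, 0.0, 0.0, 0.1],
[0.1, 0.5, -1.4, 0.0, 0.0, 0.0, 0.1]
--
end [0.4699 0.0079 0.181 ]
```

step_arm:
  steps:
    - [0.1,0.7,-1.4,0,0,0,0.1]
    - [0.1,1.9,-3.9,0,0,0,0.1]
    - [0.1,3,-6.2,0,0,0,0.2]
    - [0.1,4,-8.2,0,0,0,0.3]
    - [0.1,4.7,-9.9,0,0,0,0.4]
    - [0.1,5.3,-11.4,0.1,0,0,0.4]
    - [0.1,5.8,-12.5,0.1,0,0,0.4]
    - [0.1,6.1,-13.5,0.1,0,0,0.5]
    - [0.1,6.2,-14.1,0.1,0,0,0.5]
    - [0.1,6.2,-14.4,0.1,0,0,0.5]

```text
time_s: 20.25
tool_pos: [0.5615, -0.0413, 0.1816]
orientation: [-2.324, -2.111, -0.001]
contact_force: [-0.5, 0.4, -2.4]
opening: 0.0238
grasp_force: 45.0
```

step_arm:
  steps:
    - [0.1,6.1,-14.5,0.1,0,-0.1,0.6]
    - [0.1,5.8,-14.3,0.1,0,0,0.5]
    - [0.1,5.4,-13.7,0.1,0,0,0.5]
    - [0.1,5,-12.9,0.1,0,0,0.4]
    - [0.1,4.5,-11.7,0.1,0,0,0.4]
    - [0.1,3.8,-10.3,0.1,0,0,0.4]
    - [0.1,3.1,-8.6,0,0,0,0.3]
    - [0.1,2.3,-6.4,0.1,0,0,0.2]
    - [0.1,1.5,-4.2,0,0,0,0.1]
    - [0.1,0.5,-1.4,0,0,0,0.1]

```text
time_s: 21.5
tool_pos: [0.4698, 0.008, 0.181]
orientation: [-2.388, -2.041, 0.001]
contact_force: [0.4, 1.0, -2.4]
opening: 0.0233
grasp_force: 45.0
```

Run:
```python
from h import *
import cv2
s=st();p,R=s["tool_pos"],Ro.from_rotvec(s["orientation"])
print(np.degrees((tool(FX).inv()*R).as_rotvec()).round(2))
a=get_image("side")[140:265,230:380,::-1];cv2.imwrite("pics/s4.png",cv2.resize(a,(720,600),interpolation=cv2.INTER_CUBIC))
a=get_image("top")[190:280,250:370,::-1];cv2.imwrite("pics/t4.png",cv2.resize(a,(800,600),interpolation=cv2.INTER_CUBIC))
dz=.1165-.046 # grasp z offset check
zt=p[2]-(.1117-.046)  # beam centre z now
B=[[.13,-.012],[.13,.012],[-.13,-.012],[-.13,.012]]
for n,o,k in(("side",[230,140],4.8),("top",[250,190],800/120)):
  print(n,"beam top corners f-,f+,b-,b+",((proj(n,W(FX,[b+[zt+.006] for b in B]))-o+.5)*k).round().tolist())
  print("roller ends top x=80 y-17,+17; x=-80",((proj(n,W(FX,[[.08,-.017,.05],[.08,.017,.05],[-.08,-.017,.05],[-.08,.017,.05]]))-o+.5)*k).round().tolist())
```

```text
21.5 [0.4698 0.008  0.181 ] F [ 0.37  1.04 -2.43] M [-0.07  0.09  0.01] open 0.0233 grip 45.0 j [-0.34  0.52  0.29  2.29 -0.4   0.37  0.13]
[ 0.04 -0.01 -0.  ]
side beam top corners f-,f+,b-,b+ [[312.0, 445.0], [364.0, 434.0], [195.0, 102.0], [240.0, 94.0]]
roller ends top x=80 y-17,+17; x=-80 [[286.0, 478.0], [354.0, 462.0], [217.0, 265.0], [280.0, 253.0]]
top beam top corners f-,f+,b-,b+ [[729.0, 424.0], [739.0, 361.0], [44.0, 300.0], [57.0, 237.0]]
roller ends top x=80 y-17,+17; x=-80 [[584.0, 415.0], [599.0, 330.0], [189.0, 343.0], [205.0, 259.0]]
```

View pics/s4.png

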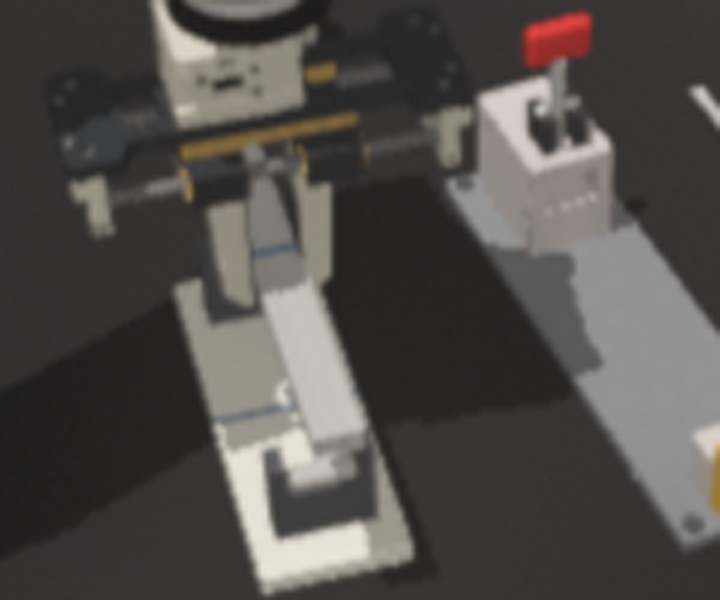

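View pics/t4.png

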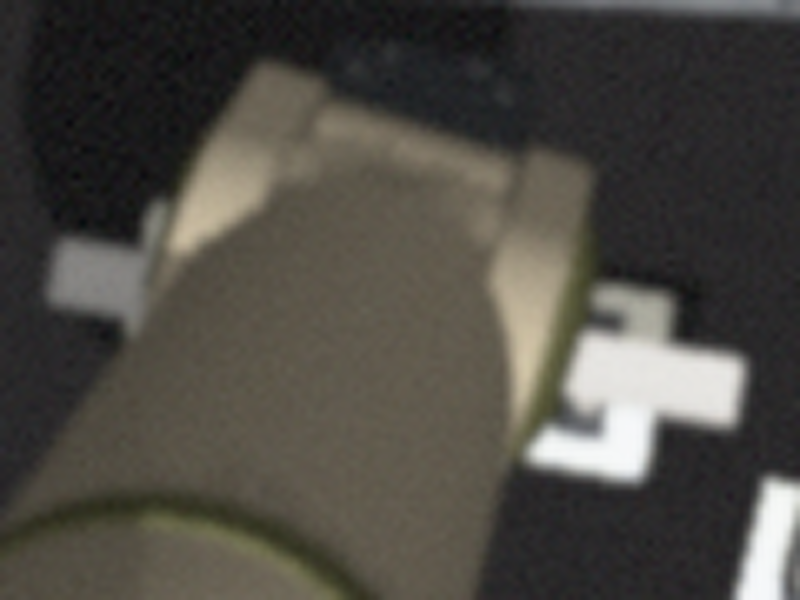

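The beam is level and over the fixture. In the side view its front corners are at (312,447) and (365,435), as predicted. In the top view the ends are at (53,271) and (743,391), about 2 mm from the prediction. I'll lower it.

step_arm:
  steps:
    - [0.1,0,0,3,0,0,0]
    - [0.1,0,0,6,0,0,0]
    - [0.1,0,0,8,0,0,0]
    - [0.1,0,0,9,0,0,0]
    - [0.1,0,0,9,0,0,0]
    - [0.1,0,0,8,0,0,0]
    - [0.1,0,0,6,0,0,0]
    - [0.1,0,0,3,0,0,0]
    - [0.1,0,0,1.5,0,0,0]
    - [0.1,0,0,1,0,0,0]

```text
time_s: 22.85
tool_pos: [0.4699, 0.0079, 0.1266]
orientation: [-2.388, -2.041, 0.001]
contact_force: [0.2, 0.3, -2.7]
opening: 0.0233
grasp_force: 45.0
```

```bash
python3 -c "
from h import *
st()"
```

```text
22.85 [0.4699 0.0079 0.1266] F [ 0.15  0.26 -2.74] M [-0.14  0.07 -0.01] open 0.0233 grip 45.0 j [-0.26  0.62  0.18  2.32 -0.46  0.23  0.18]
```

step_arm:
  steps:
    - [0.1,0,0,0.7,0,0,0]
    - [0.1,0,0,0.7,0,0,0]
    - [0.1,0,0,0.7,0,0,0]
    - [0.1,0,0,0.5,0,0,0]
    - [0.1,0,0,0.5,0,0,0]
    - [0.1,0,0,0.4,0,0,0]
    - [0.1,0,0,0.4,0,0,0]
    - [0.1,0,0,0.3,0,0,0]
    - [0.1,0,0,0,0,0,0]
    - [0.1,0,0,0,0,0,0]

```text
time_s: 24.1
tool_pos: [0.4698, 0.0079, 0.1223]
orientation: [-2.388, -2.041, 0.001]
contact_force: [-0.1, -0.8, -1.8]
opening: 0.0235
grasp_force: 45.0
```

step_arm:
  steps:
    - [0.1,0,0,0.3,0,0,0]
    - [0.1,0,0,0.3,0,0,0]
    - [0.1,0,0,0.3,0,0,0]
    - [0.1,0,0,0.2,0,0,0]
    - [0.1,0,0,0,0,0,0]
    - [0.1,0,0,0,0,0,0]
    - [0.1,0,0,0,0,0,0]
    - [0.1,0,0,0,0,0,0]
    - [0.1,0,0,0,0,0,0]
    - [0.1,0,0,0,0,0,0]

```text
time_s: 25.35
tool_pos: [0.4698, 0.0079, 0.1215]
orientation: [-2.388, -2.041, 0.0]
contact_force: [-1.7, 0.8, 5.3]
opening: 0.0234
grasp_force: 45.0
```

step_arm:
  steps:
    - [0.1,0,0,0,0,0,0]
    - [0.1,0,0,0,0,0,0]
    - [0.3,0,0,0,0,0,0]
    - [0.45,0,0,0,0,0,0]
    - [0.5,0,0,0,0,0,0]
    - [0.5,0,0,0,0,0,0]
    - [0.5,0,0,0,0,0,0]
    - [0.5,0,0,0,0,0,0]
    - [0.5,0,0,0,0,0,0]
    - [0.5,0,0,-2,0,0,0]
  squeeze: 5

```text
time_s: 26.6
tool_pos: [0.4698, 0.0079, 0.1232]
orientation: [-2.388, -2.041, 0.001]
contact_force: [-0.0, 1.2, 1.1]
opening: 0.0464
grasp_force: 0.0
```

step_arm:
  steps:
    - [0.5,0,0,-4,0,0,0]
    - [0.5,0,0,-8,0,0,0]
    - [0.5,0,0,-12,0,0,0]
    - [0.5,0,0,-18,0,0,0]
    - [0.5,0,0,-22,0,0,0]
    - [0.5,0,0,-22,0,0,0]
    - [0.5,0,0,-22,0,0,0]
    - [0.5,0,0,-18,0,0,0]
    - [0.5,0,0,-10,0,0,0]
    - [0.5,0,0,-4,0,0,0]

```text
time_s: 27.85
tool_pos: [0.4699, 0.0081, 0.2639]
orientation: [-2.388, -2.041, -0.0]
contact_force: [-0.5, 0.6, 0.4]
opening: 0.0463
grasp_force: 0.0
```

Run:
```python
from h import *
import cv2
st()
a=get_image("side")[140:265,230:380,::-1];cv2.imwrite("pics/s5.png",cv2.resize(a,(720,600),interpolation=cv2.INTER_CUBIC))
P=[[.13,-.012,.062],[.13,.012,.062],[-.13,-.012,.062],[-.13,.012,.062],[0,-.012,.062],[0,.012,.062]]
print(((proj("side",W(FX,P))-[230,140]+.5)*4.8).round().tolist())
```

```text
27.85 [0.4699 0.0081 0.2639] F [-0.53  0.57  0.37] M [-0.06  0.11  0.01] open 0.0463 grip 0.0 j [-0.46  0.38  0.44  2.23 -0.29  0.58  0.04]
[[319.0, 533.0], [369.0, 522.0], [205.0, 188.0], [248.0, 180.0], [258.0, 347.0], [304.0, 338.0]]
```

View pics/s5.png

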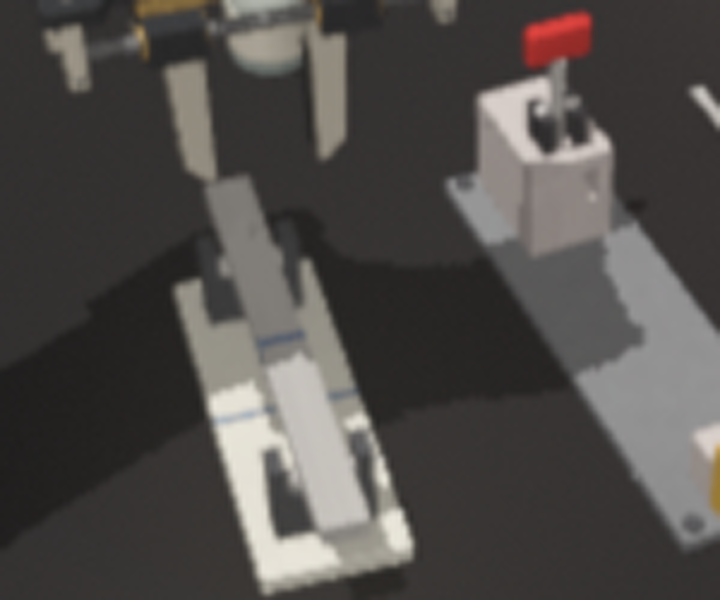

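The beam lies between the cheeks with its band at (259,345)–(303,336) and front corners at (320,532) and (367,522). That's within about 2 mm of the centred position. The pin is still parked, with the handle across at (558,38).

```bash
python3 -c "
from rig import *
print(job_done())"
```

```text
the job is handed in; nothing more can be done
None
```

The pin is parked out, the beam lies centred on both rollers of the larger fixture (about 2 mm off by camera), and the job is handed in at about 28 s of 58; no verdict was returned.

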